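# Put the sizing gauge away in its case and snap the lid shut

## Task

Take the flat steel sizing gauge out of the grooved wooden rest and stand it blade down in the slot of the plywood case, fully home. Then swing the case's lid shut and press its front edge down until the metal tab snaps behind the rim bar and the lid lies flush. Do not knock over or push away the bowl, the can or the wood blank.

Things in the scene. Friction and masses are not known exactly. Their poses are not given: they have to be found in the camera images.
- case: open plywood gauge case fixed to the bench, 190 (x) x 136 (y) x 85 mm high, walls 6, floor 8 mm. Origin: centre of the underside. Lid hinged on its +y rim. Along the inner top edge of the -y wall runs a round steel rim bar, 12 mm thick. In the middle a dark wooden cradle, 120 mm long in x
- slot_floor (a point): centre of the floor of the cradle's slot, 8 mm above the case's underside, axes as the case. The slot runs along x, open at both ends, 8.5 mm wide; its mouth, about 42 mm above this floor, is flared at 45 degrees
- rim_mid (a point): top of the rim bar, at its middle: 56 mm from the case's centre towards -y, 83 mm up
- lid (a joint): angle of the lid (plywood plate 190 x 136 x 8 mm, 0.2 kg): 0 shut, 1.57 upright, stop at 2.15 leaning back to the case's +y. It stays put near upright; pushed over from its back it sinks slowly below about 0.9 rad and rests ajar at about 0.17, tab on the bar; 5 to 10 N down on lid_press snaps it shut
- lid_hinge (a point): middle of the hinge axis (which runs along the case's x), at y +68 mm, z 89 mm in the case's frame
- lid_edge (a point): middle of the lid's free edge, 136 mm from the hinge axis, at half the lid's thickness; moves with the lid
- lid_press (a point): point on the lid's outer face, 112 mm from the hinge axis, right above the tab: where to press
- tab_tip (a point): lower tip of the sprung metal tab (70 mm wide, 24 mm long) under the lid near its free edge; with the lid latched it is about 22 mm below the top of the rim bar
- rest: dark wooden gauge rest fixed to the bench, 150 (x) x 70 (y) x 30 mm high, with a groove 6.5 mm wide and 25 mm deep along its x axis; origin: centre of the underside
- gauge: sizing gauge, 0.2 kg: steel blade 110 (x) x 5 (y) x 45 mm high with notches in its lower edge, and on top of it a pale wooden grip 64 (x) x 16 (y) x 25 mm; 70 mm high over all. Origin: centre of the blade's lower edge, z up. Starts standing in the rest's groove, x along the groove
- gauge_grip (a point): middle of the gauge's wooden grip, 60 mm above the blade's lower edge, 10 mm below the grip's top
- bowl: turned dark wooden bowl, 110 mm across, 45 mm high; bystander; origin: centre of the underside
- can: metal can, 70 mm across, 110 mm high; bystander; origin: centre of the underside
- blank: square wood blank, 150 x 40 x 40 mm, lying; bystander; origin: centre of the underside
There are look-alikes about, which are no part of the job. Of the things shaped like the gauge, the steel one is meant.

How it is judged (in metres and radians):
On the way, in this order (a step that is already met when the one before it is completed fails the run):
1. the gauge stands fully home in the case's slot (blade foot within 4 mm of the slot's floor) while the lid is still open (z of gauge in the frame of slot_floor between -0.004 and 0.004 m and y of gauge in the frame of slot_floor between -0.005 and 0.005 m and angle between gauge's own z axis and vertical below 0.17 rad and value of joint lid above 0.5 rad), for 0.2 s.
2. the lid is shut and its tab is behind the rim bar (value of joint lid below 0.045 rad and z of tab_tip in the frame of rim_mid below -0.016 m), for 0.2 s.
At the end, for the whole second after the job is handed in: Lid shut (under 0.045 rad), tab tip at least 16 mm below the rim bar's top; gauge at rest, blade down in the slot: foot within 4 mm of its floor, 5 mm of its centre line, 35 mm of its middle, within 0.17 rad of upright and 0.1 of the slot's line; bowl, can, blank not moved 30 mm or tipped (all of step 2 and z of gauge in the frame of slot_floor between -0.004 and 0.004 m and y of gauge in the frame of slot_floor between -0.005 and 0.005 m and x of gauge in the frame of slot_floor between -0.035 and 0.035 m and angle between gauge's own z axis and vertical below 0.17 rad and angle between the x axis of gauge and the x axis of case, either way round below 0.1 rad and linear speed of gauge below 0.02 m/s); the robot touches nothing.
It fails at once if the bowl is moved by 30 mm or tipped (distance of bowl from where it was at the start of the episode above 0.03 m or angle between bowl's own z axis and vertical above 0.5 rad).
It fails at once if the can is moved by 30 mm or tipped (distance of can from where it was at the start of the episode above 0.03 m or angle between can's own z axis and vertical above 0.5 rad).
It fails at once if the blank is moved by 30 mm or tipped (distance of blank from where it was at the start of the episode above 0.03 m or angle between blank's own z axis and vertical above 0.5 rad).
It also fails if it takes over 58 s, if anything falls off the work surface, if the arm or the gripper's body presses on something with over 40 N, if the wrist force passes 120 N, or if a joint passes its speed limit or range.

## Robot

A 6-joint arm with a two-finger parallel gripper is mounted at the origin on the work surface. World frame = base frame: x ahead of the robot, y to its left, z up, the work surface at z = 0. Lengths are in mm, angles in rad, forces in N, time in s.
With the tool pointing down it reaches from about 275 to 1000 mm from the base axis. Payload 8.4 kg.
Tool frame: the origin (TCP) lies at the very end of the fingers, on their centre line; the grasp point (between the pads) lies 19 mm behind it; x points along the fingers, y is the direction in which the jaws open and shut, and the axes are right-handed (so a half turn about x gives the same grasp; the last joint's range is limited). The gripper opens to 85 mm and grips with 20 to 120 N. Pads are 22 mm wide; open, the fingers measure 114 mm over their backs; the gripper's body (76 mm by 85 mm) begins 54 mm behind the grasp point. The pads swing forward as they close: fully open they stand 13 mm farther back than shut.
Start: joints at [1.335, 0.353, 1.633, -0, 1.155, -0.002], TCP at [144.796, 607.998, 231.281] pointing down, gripper open.
Joint ranges: [-2.63, 2.63], [-0.92, 2.1], [0.06, 2.66], [-1.3, 4.44], [0, 2.69], [-3.02, 3.02]. Speed limits (rad/s): [2.22, 2.22, 2.79, 3.14, 3.14, 3.14].

## Interface

Orientations are given as [roll, pitch, yaw] about the fixed x, y, z axes, in that order (R = Rz(yaw) Ry(pitch) Rx(roll)).
In Python, from bench import env gives the robot as it stands.
- The arm moves only by the tool drive_tool, never from a script. Its argument "plan" is text: rows parted by semicolons, each of 7 numbers parted by spaces: the turn, a rotation vector about the tool's x, y, z in degrees, then the shift along the tool's x, y, z in cm, then the opening, from -1 (shut) to 1 (fully open). In form: wx wy wz dx dy dz jaw; .... A call has exactly 5 rows; each row shifts and turns the pose as measured when the row begins, along the tool's axes as they then stand; what a row does not reach is not made up. A row lasts 1/10 s, in which the tool goes at most 50 mm and 8.59 degrees, less where a joint would pass 70% of its speed; a pose out of reach is approached as far as the arm can. A call is refused whole if a number of a shift passes 5 or a number of a turn 8.59, either way. A call with a gripper value outside its range is refused whole. The fingers move at their own pace and stop on an object; "grip_force" is the grip in N (left out, the last holds). Time passes only in rows, so rows that do not move let the fingers close, or fill a call up. It gives the time, the measured TCP pose, the force and the opening at its end, in the units of the state.
- env.state(): the state, without advancing time (a new reading comes with each control period).
- env.grab_frame(name): name is "scene" or "top"; returns (picture, depth): 384x512x3 uint8, red, green, blue; 384x512 float32, mm along the optical axis (not along the pixel's ray), 0 where there is no reading.
- env.calibration(name): a dict with "K" (3x3 intrinsics, pixels), "k1" (the pictures are not rectified: a ray, as slopes to the right and down, at radius r is drawn at 1 + k1 r^2 times it, then the intrinsics apply), "eye" and "orientation" of the camera in the world. Camera axes: x right, y down, z forward; pixel columns grow to the right and rows downward; lengths in mm; the calibration is good to about 2 mm. A picture is of the moment at which its call begins. calibration takes no time and is no camera call.
- env.hand_in(): hands the job in, once; it reports no verdict.
Trained networks look in the newest picture that a camera, given by its name, has taken for a name from the list of things; names that differ only in an ending like _2 or _b are one class to them, and where a whole thing is asked for, a point or a joint stands for the part that bears it (a point fixed in the world has none). Each returns a list of dicts, best first, with "confidence" (0 to 1); they miss things now and then, are a little off and sometimes report something else, mostly with a low value. They report only what shows in the picture. A call takes as long as a camera call. They do not tell look-alikes from the thing itself.
- env.recognise(camera, query): "rect" ([left, top, right, bottom] as shares, 0 to 1, of the picture: columns of its width, rows of its height, round what is visible of it).
- env.cut_out(camera, query): "mask" (384x512 bool, what is visible of it) and "rect" ([left, top, right, bottom] as shares, 0 to 1, of the picture: columns of its width, rows of its height, round what is visible of it).
- env.pinpoint(camera, query): "point" ([column, row] as shares, 0 to 1, of the picture: columns of its width, rows of its height: a listed point, or the origin of a listed thing).
The state is a dict: "t": time; "joints": joint angles; "qvel": joint speeds; "effort": joint torques, N m; "ee_pos": TCP position; "tcp_rot": TCP orientation; "contact_force": force on the tool from outside, world axes, zero at the start; "ft_torque": the same for the moment, N m; "opening": finger opening in mm.
Only numpy, scipy, OpenCV 4.12 (cv2) and the standard library are available. Lean on these libraries where they do the work, as an engineer would, in place of code of your own. Each camera call takes 0.05 s, during which the arm holds its last target.

## Working session

There is one attempt and no reset: what is moved stays moved. The work goes in short steps, Python scripts to look and compute and a tool call to move; the robot and the scene stay as the last step left them, time stands still between calls to the robot, and variables do not carry over. Pictures are saved under pics/ and viewed, and the job is handed in when it is done.

Besides the shell and the picture viewer there is one more tool, called as name(argument=value, ...) on one line, values as JSON. drive_tool: Moves the arm, as the interface text tells. Its arguments: {"type":"object","properties":{"plan":{"type":"string"},"grip_force":{"type":"number"}},"required":["plan"]}

```bash
ls; mkdir -p pics; python3 - <<'E'
from bench import env
import cv2,numpy as np
print(env.state())
for n in("scene","top"):
    p,d=env.grab_frame(n); cv2.imwrite(f"pics/{n}0.png",p[:,:,::-1]); np.savez(f"{n}0.npz",p=p,d=d)
    print(n,env.calibration(n),(d>0).mean())
E
```

```text
pics
{'t': 0.0, 'joints': array([ 1.33461331e+00,  3.53631883e-01,  1.63415849e+00, -1.04099491e-05,
        1.15516047e+00, -2.41964171e-03]), 'qvel': array([-0.00100526,  0.00137753,  0.0005824 ,  0.00141474,  0.00226447,
        0.00036383]), 'effort': array([-3.02638633e-03, -6.05241895e+01, -3.42057252e+01, -2.23430202e-04,
        9.31601564e-03,  2.38924656e-05]), 'ee_pos': array([144.67880787, 607.53443466, 230.56140107]), 'tcp_rot': array([-1.56620828,  1.5694381 , -1.79996744]), 'contact_force': array([-0.67490782,  0.43442203, -0.73879804]), 'ft_torque': array([-0.06739654, -0.03882068, -0.0413056 ]), 'opening': 85.13146277694497}
scene {'K': array([[400.84768034,   0.        , 251.47420562],
       [  0.        , 400.84768034, 191.53981534],
       [  0.        ,   0.        ,   1.        ]]), 'k1': -0.11645019456221108, 'eye': array([1219.15276508,  -15.8026529 ,  680.24354904]), 'orientation': array([-2.301567  ,  0.01865832,  1.59361032])} 0.99609375
top {'K': array([[487.06096006,   0.        , 249.82128956],
       [  0.        , 487.06096006, 185.86542224],
       [  0.        ,   0.        ,   1.        ]]), 'k1': 0.05703263472461865, 'eye': array([ 381.33213433,  -40.53438901, 1197.47696198]), 'orientation': array([-2.97192005, -0.00801862, -1.54615586])} 0.9958902994791666
```

View pics/scene0.png

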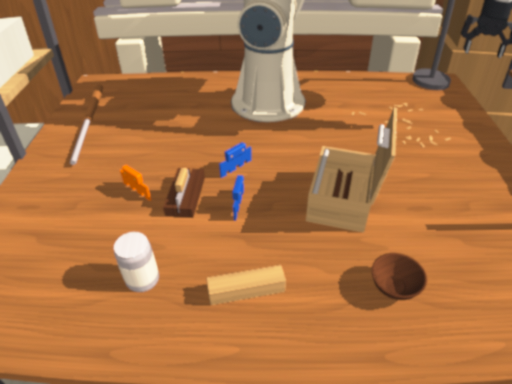

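View pics/top0.png

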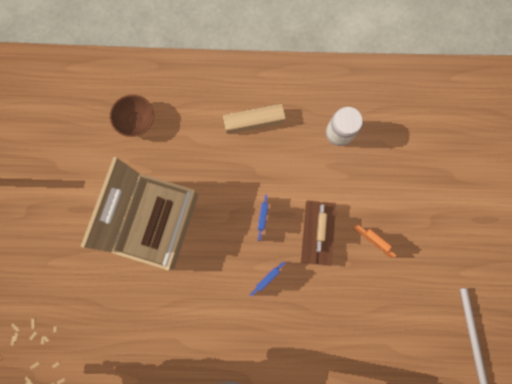

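```bash
cat > h.py <<'E'
import numpy as np,cv2
from scipy.spatial.transform import Rotation as R
from bench import env
def cal(n):
    c=env.calibration(n); return c,R.from_euler('xyz',c['orientation']).as_matrix()
def rays(n,uv):
    c,Rm=cal(n);K=c['K'];uv=np.atleast_2d(np.asarray(uv,float))
    s=(uv-[K[0,2],K[1,2]])/[K[0,0],K[1,1]]
    x=s.copy()
    for _ in range(20):
        x=s/(1+c['k1']*(x**2).sum(1,keepdims=True))
    return c['eye'],np.c_[x,np.ones(len(x))],Rm
def unproj(n,uv,z):
    e,r,Rm=rays(n,uv); return e+(r*np.asarray(z).reshape(-1,1))@Rm.T
def proj(n,P):
    c,Rm=cal(n);q=(np.atleast_2d(P)-c['eye'])@Rm
    s=q[:,:2]/q[:,2:];s=s*(1+c['k1']*(s**2).sum(1,keepdims=True))
    return s*[c['K'][0,0],c['K'][1,1]]+[c['K'][0,2],c['K'][1,2]]
def onz(n,uv,z):
    e,r,Rm=rays(n,uv);d=r@Rm.T;return e+d*((z-e[2])/d[:,2:])
def cloud(n,d):
    v,u=np.mgrid[:384,:512]; return unproj(n,np.c_[u.ravel(),v.ravel()],d.ravel()).reshape(384,512,3)
def tri(uv1,uv2):
    A=[];b=[]
    L=[]
    for n,uv in(("top",uv1),("scene",uv2)):
        e,r,Rm=rays(n,uv);d=(r@Rm.T)[0];d/=np.linalg.norm(d);M=np.eye(3)-np.outer(d,d);A.append(M);b.append(M@e)
    return np.linalg.lstsq(np.vstack(A),np.hstack(b),rcond=None)[0]
E
python3 - <<'E'
from h import *
pp={}
for n in("top","scene"):
    d=np.load(n+"0.npz")['d'];C=cloud(n,d);np.save(n+"C.npy",C)
    p=np.load(n+"0.npz")['p'][:,:,::-1]
    for q in("gauge","gauge_grip","rest","case","slot_floor","rim_mid","lid_hinge","lid_edge","lid_press","bowl","can","blank"):
        for r in env.pinpoint(n,q)[:3]:
            uv=np.array(r['point'])*[512,384];pp.setdefault(q,{}).setdefault(n,[]).append(uv)
            i=np.clip(uv.astype(int),0,[511,383])
            print(n,q,round(r['confidence'],2),uv.round(1),C[i[1],i[0]].round(0))
for q in pp:
    if len(pp[q])==2: print(q,tri(pp[q]['top'][0],pp[q]['scene'][0]).round(1))
print(env.state()['t'])
top=np.load('top0.npz')['p'][:,:,::-1]
cv2.imwrite('pics/cropcase.png',cv2.resize(top[150:280,70:210],None,fx=5,fy=4.5,interpolation=2)[:600,:800])
sc=np.load('scene0.npz')['p'][:,:,::-1]
cv2.imwrite('pics/croprest.png',np.hstack([cv2.resize(top[180:290,240:350],(400,400),interpolation=2),cv2.resize(sc[150:250,130:230],(400,400),interpolation=2)]))
E
```

```text
top gauge 0.84 [268.2 275.9] [370. -91.  73.]
top gauge 0.83 [368.4 240.3] [ 460. -336.    5.]
top gauge 0.79 [263.8 221.3] [493. -77.  69.]
top gauge_grip 0.77 [264.9 280.8] [359. -82.  69.]
top gauge_grip 0.65 [321.9 229.2] [ 477. -211.   78.]
top gauge_grip 0.61 [379.1 239.2] [ 458. -345.   70.]
top rest 0.8 [315.1 235. ] [ 467. -204.   29.]
top case 0.58 [159.8 222.7] [487. 168.  41.]
top slot_floor 0.91 [158.4 222.9] [490. 177.   4.]
top rim_mid 0.68 [176.8 226.9] [475. 121.  86.]
top rim_mid 0.16 [318.1 228.2] [ 480. -204.   74.]
top lid_hinge 0.68 [337.  133.8] [ 705. -246.   80.]
top lid_hinge 0.55 [127.1 210.4] [509. 234.  85.]
top lid_edge 0.71 [ 97.1 198.9] [546. 330.   1.]
top lid_edge 0.48 [251.4 119.6] [748. -44.  38.]
top lid_edge 0.42 [316.5 234.3] [ 469. -206.   28.]
top lid_press 0.78 [101.9 202.9] [508. 254. 221.]
top lid_press 0.44 [161.9 223.9] [485. 163.  45.]
top bowl 0.9 [135.6 120.4] [747. 249.   5.]
top can 0.86 [336.5 130.2] [ 708. -243.   97.]
top can 0.2 [136.2 122.2] [741. 246.   7.]
top blank 0.85 [253.5 121.9] [742. -49.  41.]
scene gauge 0.87 [235.  1
[... 837 characters left out ...]
  79.]
scene lid_edge 0.82 [393.3 131. ] [517. 255. 223.]
scene lid_edge 0.21 [374.5 176.1] [525. 234. 106.]
scene lid_edge 0.2 [180.3 196.7] [ 523. -214.   41.]
scene lid_press 0.69 [391.6 138.3] [536. 247. 216.]
scene bowl 0.74 [392.7 287.8] [756. 243.   8.]
scene can 0.67 [142.7 275.6] [ 763. -250.   54.]
scene blank 0.26 [394.9 132.6] [527. 254. 225.]
gauge [367.5 -93.3  11.6]
gauge_grip [ 370.4 -157.3  -26.8]
rest [ 471.1 -219.8  -13. ]
case [489.7 173.7  -4.5]
slot_floor [488.  175.6   7.5]
rim_mid [473.7 119.3  75.2]
lid_hinge [704.5 -28.6 316.9]
lid_edge [513.9 259.5 219.3]
lid_press [509.4 258.7 197.2]
bowl [748.9 249.4  -4.5]
can [ 733.1 -261.8   11. ]
blank [686.8  65.4 342.9]
1.3
```

```bash
python3 -c "
import cv2;a=cv2.imread('pics/cropcase.png');print(a.shape)"
```

```text
(585, 700, 3)
```

View pics/cropcase.png

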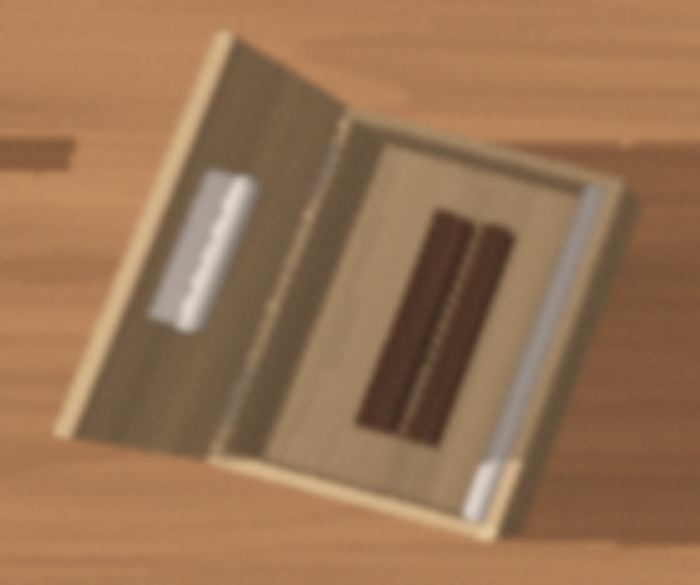

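View pics/croprest.png

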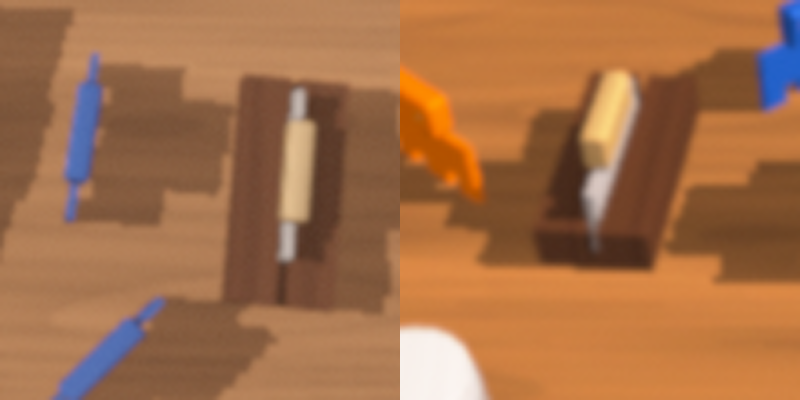

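```bash
python3 - <<'E'
from h import *
import itertools
from scipy.optimize import least_squares
top=np.load('top0.npz')['p'];sc=np.load('scene0.npz')['p']
C=np.load('topC.npy');S=np.load('sceneC.npy')
P=onz('top',[[195.3,190.7],[169,269.5],[139.6,174.9],[112.6,251.8]],85);print(P.round(1))
# slab ends mid etc: cradle top z=~50 corners from crop
cr=[[440/5+70,210/4.5+150],[515/5+70,232/4.5+150],[358/5+70,425/4.5+150],[437/5+70,447/4.5+150]]
Q=onz('top',cr,50);print(Q.round(1),Q.mean(0).round(1))
print('slot ends',onz('top',[[476/5+70,222/4.5+150],[400/5+70,435/4.5+150]],50).round(1))
for n,p,Cl in(('top',top,C),('scene',sc,S)):
    hsv=cv2.cvtColor(np.ascontiguousarray(p),cv2.COLOR_RGB2HSV).astype(int)
    g=Cl
    near=(abs(g[...,0]-475)<90)&(abs(g[...,1]+210)<45)
    up=near&(g[...,2]>62)&(g[...,2]<90)
    pts=g[up];print(n,'grip pts',up.sum(),pts.mean(0).round(1),np.percentile(pts[:,2],[10,50,90]).round(1))
    w,v=np.linalg.eigh(np.cov(pts[:,:2].T));print(np.degrees(np.arctan2(v[1,1],v[0,1])))
m=near=None
# rest
r=(abs(C[...,0]-475)<110)&(abs(C[...,1]+205)<70)&(C[...,2]>20)&(C[...,2]<36)
rp=C[r];bx=cv2.minAreaRect(rp[:,:2].astype(np.float32));print('rest',r.sum(),bx,rp[:,2].mean())
# pixel mask of grip in top by colour
hsv=cv2.cvtColor(np.ascontiguousarray(top),cv2.COLOR_RGB2HSV)
sub=hsv[200:270,300:345];
print(hsv[228,316:328].tolist(), top[210,316:328].tolist())
E
```

```text
[[557.5  80.9  85. ]
 [377.3 131.6  85. ]
 [591.2 211.   85. ]
 [413.7 259.9  85. ]]
[[546.4 172.3  50. ]
 [535.6 136.2  50. ]
 [433.1 203.7  50. ]
 [422.6 166.5  50. ]] [484.5 169.7  50. ]
slot ends [[540.5 154.9  50. ]
 [428.4 184.   50. ]]
top grip pts 209 [ 483.7 -211.5   74.3] [70.  74.9 77.8]
176.00974725371307
scene grip pts 162 [ 493.2 -212.5   72.5] [65.1 74.1 76.1]
174.2805051802527
rest 1596 ((473.6815490722656, -212.62173461914062), (72.40784454345703, 151.9086151123047), 85.84941101074219) 29.979665799820793
[[12, 127, 130], [14, 113, 160], [16, 101, 192], [17, 94, 214], [17, 92, 221], [17, 92, 219], [17, 96, 213], [17, 97, 205], [16, 101, 190], [15, 109, 157], [13, 126, 109], [10, 135, 89]] [[121, 77, 54], [121, 78, 56], [122, 81, 60], [134, 104, 92], [165, 148, 140], [188, 175, 167], [190, 176, 168], [163, 146, 138], [114, 91, 79], [90, 59, 42], [88, 57, 40], [90, 57, 41]]
```

```bash
cat >> h.py <<'E'
def T(P,x,y,yaw): 
    P=np.atleast_2d(P).astype(float);c,s=np.cos(yaw),np.sin(yaw)
    return np.c_[x+c*P[:,0]-s*P[:,1],y+s*P[:,0]+c*P[:,1],P[:,2]]
def box(x0,x1,y0,y1,z): return [[x0,y0,z],[x1,y0,z],[x1,y1,z],[x0,y1,z],[x0,y0,z]]
def over(n,img,polys,rect,f,off=0):
    u0,v0,u1,v1=rect
    a=cv2.resize(img[v0:v1,u0:u1,::-1],None,fx=f,fy=f,interpolation=cv2.INTER_CUBIC)
    for P,col in polys:
        q=((proj(n,P)-[u0,v0]+.5)*f-.5)
        cv2.polylines(a,[np.round(q*8).astype(np.int32)],False,col,1,cv2.LINE_AA,3)
    return a
E
cat > ov.py <<'E'
from h import *
import sys
cx,cy,yaw,gx,gy,gyaw=map(float,sys.argv[1:7]);tag=sys.argv[7]
yaw,gyaw=np.radians([yaw,gyaw])
top=np.load('top0.npz')['p'];sc=np.load('scene0.npz')['p']
g=(0,255,0);r=(0,0,255);b=(255,0,0)
cp=[(T(box(-95,95,-68,68,85),cx,cy,yaw),g),(T(box(-89,89,-62,62,85),cx,cy,yaw),b),(T([[-60,0,50],[60,0,50]],cx,cy,yaw),r),(T(box(-95,95,-68,68,0),cx,cy,yaw),g)]
gp=[(T(box(-32,32,-8,8,75),gx,gy,gyaw),g),(T(box(-55,55,-2.5,2.5,50),gx,gy,gyaw),r),(T(box(-75,75,-35,35,30),gx,gy,gyaw),b)]
cv2.imwrite(f'pics/ov_{tag}_a.png',np.hstack([over('top',top,cp,(105,165,205,280),4),over('scene',sc,cp,(300,130,400,245),4)]))
cv2.imwrite(f'pics/ov_{tag}_b.png',np.hstack([over('top',top,gp,(290,190,350,275),6),over('scene',sc,gp,(155,155,215,240),6)]))
E
python3 ov.py 485 171 -15.1 475.5 -211.5 -4.1 1
```

```text
(no output)
```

View pics/ov_1_a.png

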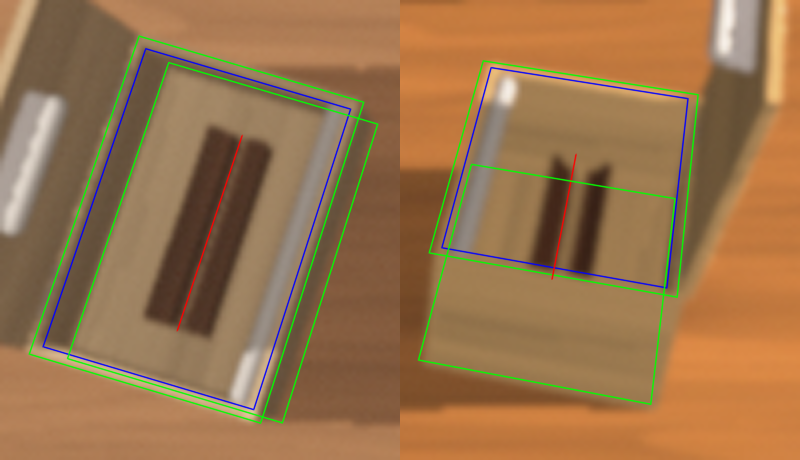

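View pics/ov_1_b.png

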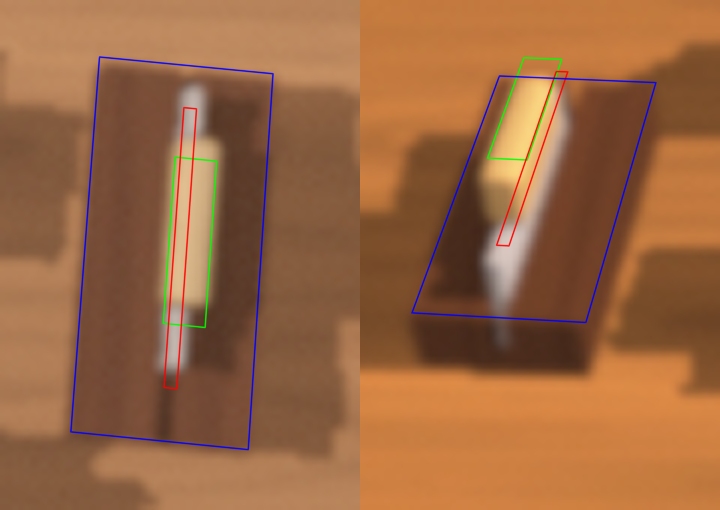

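```bash
python3 - <<'E'
from h import *
top=np.load('top0.npz')['p'];sc=np.load('scene0.npz')['p']
cv2.imwrite('pics/z1.png',cv2.resize(top[165:280,105:205,::-1],None,fx=5.2,fy=5.2,interpolation=cv2.INTER_CUBIC))
cv2.imwrite('pics/z2.png',cv2.resize(sc[130:245,300:400,::-1],None,fx=5.2,fy=5.2,interpolation=cv2.INTER_CUBIC))
C=np.load('topC.npy');S=np.load('sceneC.npy')
# depth in case frame: heights histogram
for n,Cl in(('top',C),('scene',S)):
    c,s=np.cos(np.radians(-15.1)),np.sin(np.radians(-15.1))
    dx=Cl[...,0]-485;dy=Cl[...,1]-171
    X=c*dx+s*dy;Y=-s*dx+c*dy;Z=Cl[...,2]
    m=(abs(X)<45)
    print(n)
    for y in range(-80,80,4):
        k=m&(Y>=y)&(Y<y+4)&(Z<100)
        if k.sum(): print(y+2,k.sum(),np.percentile(Z[k],[10,50,90]).round(0),end=' | ')
    print()
E
```

```text
top
-78 64 [-2.  1.  4.] | -74 52 [-2. -0.  3.] | -70 65 [-3. -1.  2.] | -66 145 [-2. 22. 79.] | -62 186 [ 7. 63. 86.] | -58 58 [81. 84. 87.] | -54 75 [79. 83. 85.] | -50 62 [79. 83. 84.] | -46 19 [78. 81. 83.] | -34 40 [ 5.  8. 11.] | -30 61 [ 5.  8. 10.] | -26 60 [ 4.  8. 11.] | -22 66 [ 5.  8. 11.] | -18 60 [ 5.  8. 11.] | -14 177 [ 6. 23. 50.] | -10 63 [24. 47. 51.] | -6 49 [41. 43. 47.] | -2 52 [39. 41. 45.] | 2 1 [37. 37. 37.] | 6 82 [ 7. 20. 40.] | 10 126 [12. 39. 44.] | 14 74 [41. 44. 48.] | 18 76 [46. 48. 52.] | 22 32 [46. 48. 50.] | 30 14 [ 8.  9. 12.] | 34 58 [ 5.  8. 10.] | 38 65 [ 6.  8. 11.] | 42 60 [ 5.  8. 12.] | 46 57 [ 5.  7. 10.] | 50 59 [ 6.  8. 10.] | 54 64 [ 5.  8. 11.] | 58 56 [ 5.  8. 11.] | 62 71 [ 5.  8. 13.] | 66 415 [14. 56. 87.] | 70 55 [84. 96. 99.] | 
scene
-78 35 [-2. -0.  2.] | -74 21 [-1. -0.  2.] | -70 3 [-1. -0.  0.] | -62 32 [84. 85. 86.] | -58 45 [79. 84. 86.] | -54 37 [81. 82. 84.] | -50 59 [ 7. 82. 84.] | -46 56 [ 7. 79. 82.] | -42 21 [6. 7. 9.] | -38 20 [6. 8. 8.] | -34 19 [6. 8. 9.] | -30 22 [6. 8. 9.] | -26 19 [6. 7. 9.] | -22 21 [ 6.  8. 10.] | -18 22 [7. 7. 9.] | -14 19 [37. 48. 50.] | -10 41 [46. 48. 50.] | -6 40 [42. 44. 47.] | -2 41 [ 9. 41. 43.] | 2 19 [6. 8. 9.] | 6 23 [ 6.  8. 42.] | 10 40 [41. 42. 43.] | 14 39 [43. 44. 46.] | 18 42 [46. 48. 50.] | 22 30 [ 8. 48. 50.] | 26 22 [7. 8. 9.] | 30 21 [ 6.  8. 10.] | 34 22 [ 6.  8. 10.] | 38 22 [6. 8. 9.] | 42 21 [ 6.  8. 10.] | 46 22 [7. 8. 8.] | 50 20 [6. 7. 9.] | 54 23 [6. 8. 9.] | 58 21 [7. 7. 8.] | 62 23 [6. 7. 9.] | 66 83 [ 8. 49. 84.] | 70 38 [84. 89. 96.] | 78 6 [-1. -0.  1.] |
```

View pics/z1.png

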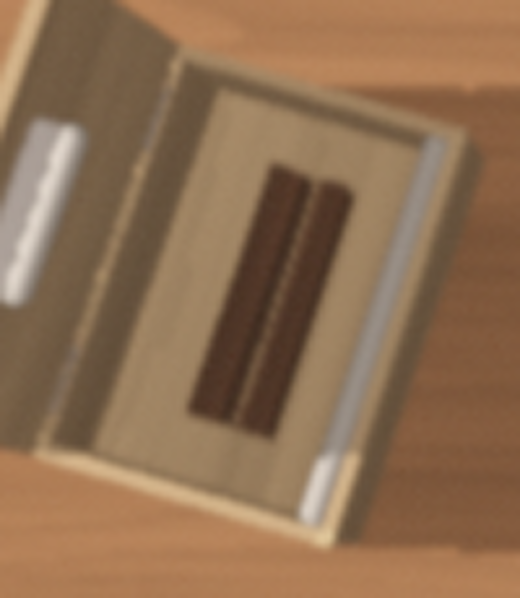

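View pics/z2.png

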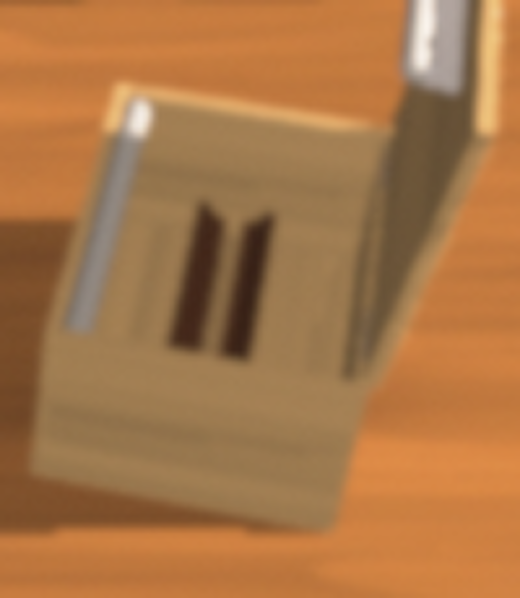

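```bash
python3 - <<'E'
from h import *
from scipy.optimize import least_squares
for n in('top','scene'):
    Cl=np.load(n+'C.npy').reshape(-1,3)
    def fr(p,P):
        c,s=np.cos(p[2]),np.sin(p[2]);dx=P[:,0]-p[0];dy=P[:,1]-p[1]
        return c*dx+s*dy,-s*dx+c*dy
    p=np.array([486,174.5,np.radians(-15.1)])
    # V flanks
    for it in range(3):
        X,Y=fr(p,Cl);Z=Cl[:,2]
        k=(abs(X)<54)&(abs(Y)<17)&(abs(Y)>4.5)&(Z>39)&(Z<53)
        P=Cl[k]
        def f(q):
            X,Y=fr([p[0],q[0],q[1]],P); return (P[:,2]-np.minimum(q[2]+abs(Y)*q[3],q[4]))
        r=least_squares(f,[p[1],p[2],37,1,50],loss='soft_l1')
        p[1:]=r.x[:2]
        X,Y=fr(p,Cl);k=(abs(Y)<20)&(Z>36)&(Z<53)&(abs(X)<80)
        xs=np.sort(X[k]);lo,hi=xs[3],xs[-4];p[0]+=np.cos(p[2])*(lo+hi)/2;p[1]+=np.sin(p[2])*(lo+hi)/2
        print(n,p[:2].round(2),np.degrees(p[2]).round(2),r.x.round(2),k.sum(),lo.round(1),hi.round(1),np.std(r.fun).round(2))
    # bar check
    k=(abs(X)<85)&(Y<-40)&(Y>-70)&(Z>75)&(Z<92)
    for y in np.arange(-70,-42,2):
        kk=k&(Y>=y)&(Y<y+2); print(y+1,kk.sum(),np.median(Z[kk]).round(1) if kk.sum() else '',end=';')
    print()
    # gauge grip top
    k=(abs(Cl[:,0]-480)<80)&(abs(Cl[:,1]+211)<30)&(Z>70)&(Z<82)
    P=Cl[k];q=P[:,:2]-P[:,:2].mean(0);w,v=np.linalg.eigh(q.T@q);d=v[:,1]*np.sign(v[0,1]);nn=np.array([-d[1],d[0]])
    a=q@d;b=q@nn;print('grip',P.mean(0).round(1),np.median(P[:,2]).round(1),np.degrees(np.arctan2(d[1],d[0])).round(2),np.percentile(a,[1,99]).round(1),np.percentile(b,[2,98]).round(1), 'centre',(P[:,:2].mean(0)+d*np.mean(np.percentile(a,[1,99]))+nn*np.mean(np.percentile(b,[2,98]))).round(1),k.sum())
    # rest flat top
    k=(abs(Cl[:,0]-475)<110)&(abs(Cl[:,1]+210)<60)&(Z>26)&(Z<34)
    bx=cv2.minAreaRect(Cl[k][:,:2].astype(np.float32));print(bx)
    # lid
    X,Y=fr(p,Cl);k=(abs(X)<90)&(Z>110)&(Z<240)&(Y>50)&(Y<140);A=np.c_[Y[k],Z[k]];m=A.mean(0);w,v=np.linalg.eigh(np.cov((A-m).T));print('lid dir',v[:,1],m, 'zmax',A[:,1].max())
E
```

```text
top [486.47 174.12] -14.56 [174.24  -0.25  37.34   0.75  49.  ] 654 -59.6 60.6 2.18
top [486.48 174.1 ] -14.51 [174.1   -0.25  37.42   0.74  49.14] 654 -60.1 60.1 2.2
top [486.48 174.09] -14.48 [174.09  -0.25  37.45   0.74  49.13] 654 -60.1 60.1 2.2
-69 20 82.1;-67 76 84.3;-65 64 84.9;-63 65 85.0;-61 50 82.8;-59 71 81.3;-57 67 82.9;-55 60 82.7;-53 69 82.7;-51 39 81.5;-49 6 79.0;-47 0 ;-45 0 ;-43 0 ;
grip [ 484.  -212.    75.2] 75.2 -4.29 [-29.8  30.9] [-8.   7.4] centre [ 484.6 -212.4] 188
((473.67706298828125, -212.59080505371094), (72.3840560913086, 151.8279266357422), 85.9201889038086)
lid dir [0.11683862 0.99315091] [ 75.18649389 182.70192065] zmax 228.62608502370938
scene [482.41 175.54] -14.69 [174.6   -0.26  36.85   0.78  49.2 ] 330 -56.7 49.2 1.32
scene [469.61 178.92] -14.69 [175.56  -0.26  36.78   0.79  49.12] 334 -79.4 53.0 1.35
scene [466.72 179.73] -14.58 [178.98  -0.25  36.77   0.78  49.34] 417 -72.2 66.2 1.33
-69 0 ;-67 16 85.2;-65 34 84.8;-63 39 84.5;-61 37 83.1;-59 35 81.1;-57 35 82.8;-55 36 83.0;-53 37 82.9;-51 41 80.8;-49 24 79.9;-47 6 78.5;-45 5 82.3;-43 3 84.0;
grip [ 489.9 -213.    74.4] 74.6 -5.24 [-32.3  28.6] [-7.9  6.9] centre [ 488.1 -213.3] 124
((476.974853515625, -212.98562622070312), (71.38627624511719, 154.55323791503906), 85.54795837402344)
lid dir [0.10885329 0.99405783] [ 74.92146918 188.97477093] zmax 225.37299760174074
```

```bash
cat >> h.py <<'E'
def goal(x,y,z,yj,tilt=None):
    """tool x down, tool y at azimuth yj deg"""
    a=np.radians(yj);tx=np.array([0,0,-1.]);ty=np.array([np.cos(a),np.sin(a),0]);return np.array([x,y,z]),np.c_[tx,ty,np.cross(tx,ty)]
def need(x,y,z,yj,rows=1,R1=None):
    s=env.state();R0=R.from_euler('xyz',s['tcp_rot']).as_matrix();p,Rg=goal(x,y,z,yj)
    if R1 is not None:Rg=R1
    rv=R.from_matrix(R0.T@Rg).as_rotvec(degrees=True);dp=R0.T@(p-s['ee_pos'])/10
    print('t',s['t'].__round__(2),'pos',s['ee_pos'].round(1),'yj',np.degrees(np.arctan2(R0[1,1],R0[0,1])).round(2),'down',R0[:,0].round(3),'q',s['joints'].round(2),'F',s['contact_force'].round(1),'open',round(s['opening'],1))
    print('turn',rv.round(2),'|',np.linalg.norm(rv).round(1),'shift',dp.round(2),'|',np.linalg.norm(dp).round(2),'R0\n',R0.round(3) if rows>1 else '')
    return rv,dp
E
python3 - <<'E'
from h import *
need(485,-212.4,150,85.8,2)
need(485,-212.4,150,-94.2)
E
```

```text
t 1.3 pos [144.8 608.  231.3] yj 76.6 down [ 0.  0. -1.] q [ 1.33  0.35  1.63 -0.    1.16 -0.  ] F [-0.7  0.1 -0.4] open 85.4
turn [-9.2  0.  -0. ] | 9.2 shift [  8.13 -71.93  52.1 ] | 89.18 R0
 [[ 0.     0.232  0.973]
 [ 0.     0.973 -0.232]
 [-1.     0.     0.   ]]
t 1.3 pos [144.8 608.  231.3] yj 76.6 down [ 0.  0. -1.] q [ 1.33  0.35  1.63 -0.    1.16 -0.  ] F [-0.7  0.1 -0.4] open 85.4
turn [170.8  -0.   -0. ] | 170.8 shift [  8.13 -71.93  52.1 ] | 89.18 R0
```

drive_tool(plan="0 0 0 0 -4 2.9 1;0 0 0 0 -4 2.9 1;0 0 0 0 -4 2.9 1;0 0 0 0 -4 2.9 1;0 0 0 0 -4 2.9 1")

```text
t: 1.8
ee_pos: [239.7, 379.9, 230.0]
tcp_rot: [1.553, 1.567, 1.326]
contact_force: [1.6, -0.4, 0.2]
opening: 85.2
```

drive_tool(plan="0 0 0 0 -4 2.9 1;0 0 0 0 -4 2.9 1;0 0 0 0 -4 2.9 1;0 0 0 0 -4 2.9 1;0 0 0 0 -4 2.9 1")

```text
t: 2.3
ee_pos: [335.9, 149.1, 230.6]
tcp_rot: [1.063, 1.562, 0.84]
contact_force: [1.2, 0.7, 0.3]
opening: 85.6
```

drive_tool(plan="-3 0 0 0 -4 2.9 1;-3 0 0 0 -4 2.9 1;-3 0 0 0 -4 2.9 1;0 0 0 0 -4 2.9 1;0 0 0 0 -4 2.9 1")

```text
t: 2.8
ee_pos: [453.5, -71.7, 232.3]
tcp_rot: [0.6, 1.557, 0.539]
contact_force: [0.4, 0.4, 0.8]
opening: 85.3
```

```bash
python3 -c "
from h import *
need(485,-212.4,150,85.8)"
```

```text
t 2.8 pos [453.5 -71.7 232.3] yj 86.51 down [ 0.012  0.007 -1.   ] q [-0.17  0.08  1.98  0.01  1.07 -1.68] F [0.4 0.4 0.8] open 85.3
turn [ 0.7   0.66 -0.46] | 1.1 shift [  8.17 -13.91   3.91] | 16.6 R0
```

Descend to z≈110 above the gauge.

drive_tool(plan="0.7 0.66 -0.46 2 -4 1;0 0 0 2 -4 1 1;0 0 0 2 -4 1 1;0 0 0 2 -2 1 1;0 0 0 0 0 0 1")

```text
invalid input at $.plan[0]: expected 7 numbers
```

drive_tool(plan="0.7 0.66 -0.46 2 -4 1 1;0 0 0 2 -4 1 1;0 0 0 2 -4 1 1;0 0 0 2 -2 1 1;0 0 0 0 0 0 1")

```text
t: 3.3
ee_pos: [489.4, -226.9, 151.3]
tcp_rot: [-0.293, 1.563, -0.372]
contact_force: [0.0, -0.6, 0.9]
opening: 85.5
```

```bash
cat > look.py <<'E'
from h import *
import sys
tag=sys.argv[1]
for n in('top','scene'):
    p,d=env.grab_frame(n);np.savez(f'{n}_{tag}.npz',p=p,d=d);cv2.imwrite(f'pics/{n}_{tag}.png',p[:,:,::-1])
E
python3 look.py a; python3 - <<'E'
from h import *
need(485,-212.4,110,85.8)
t=np.load('top_a.npz')['p'];s=np.load('scene_a.npz')['p']
cv2.imwrite('pics/a.png',np.hstack([cv2.resize(t[170:290,270:370,::-1],(400,480),interpolation=2),cv2.resize(s[110:230,130:230,::-1],(400,480),interpolation=2)]))
E
```

```text
t 3.4 pos [ 489.4 -225.   153.2] yj 85.53 down [ 0.009 -0.003 -1.   ] q [-0.43  0.31  1.9   0.    0.93 -1.93] F [-0.4  0.1 -0.1] open 85.3
turn [-0.27  0.52  0.14] | 0.6 shift [ 4.32  1.23 -0.58] | 4.52 R0
```

View pics/a.png

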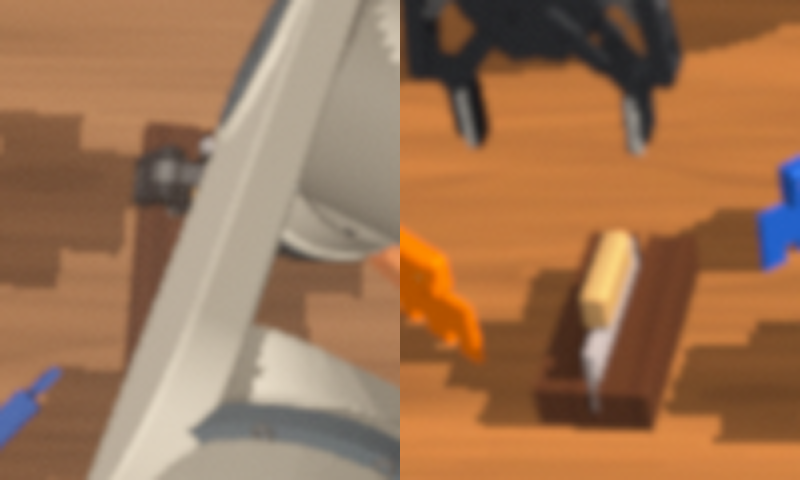

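drive_tool(plan="-0.27 0.52 0.14 1.5 1.2 -0.6 1;0 0 0 2 0 0 1;0 0 0 1.3 0 0 1;0 0 0 0 0 0 1;0 0 0 0 0 0 1")

```text
t: 3.9
ee_pos: [483.8, -205.8, 105.1]
tcp_rot: [0.499, 1.569, 0.431]
contact_force: [-0.7, -0.2, -0.6]
opening: 85.4
```

```bash
python3 look.py b; python3 - <<'E'
from h import *
need(485,-212.4,46,85.8)
s=env.state();R0=R.from_euler('xyz',s['tcp_rot']).as_matrix()
n='scene';im=np.load('scene_b.npz')['p']
g=[]
for sy in(-42.5,42.5):
    for dz in(-11,11): g.append((np.array([s['ee_pos']+R0@[-13,sy,dz],s['ee_pos']+R0@[-45,sy,dz]]),(0,255,0)))
g.append((T(box(-32,32,-8,8,75),485,-212.4,np.radians(-4.2)),(0,0,255)))
cv2.imwrite('pics/b.png',over(n,im,g,(140,130,220,215),7))
E
```

```text
t 4.0 pos [ 484.  -206.3  105.4] yj 86.07 down [ 0.002  0.    -1.   ] q [-0.41  0.36  1.95  0.    0.83 -1.91] F [-0.5  0.1 -0.4] open 85.7
turn [ 0.27  0.1  -0.02] | 0.3 shift [ 5.94 -0.6   0.13] | 5.98 R0
```

View pics/b.png

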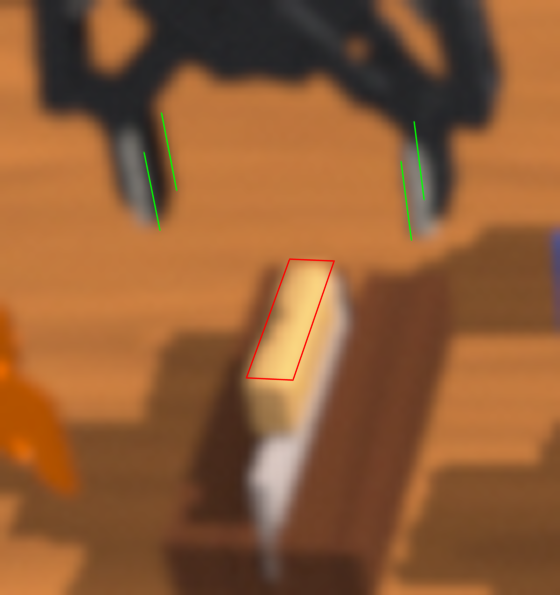

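drive_tool(plan="0.27 0.1 0 0.5 -0.6 0.2 1;0 0 0 1.5 0 0 1;0 0 0 1.5 0 0 1;0 0 0 1.4 0 0 1;0 0 0 0.6 0 0 1")

```text
t: 4.5
ee_pos: [489.6, -215.9, 51.9]
tcp_rot: [-0.345, 1.562, -0.42]
contact_force: [-0.0, 0.1, -0.1]
opening: 85.3
```

```bash
python3 - <<'E'
from h import *
need(486.5,-212.4,46,85.8)
E
```

```text
t 4.5 pos [ 489.6 -215.9   51.9] yj 85.71 down [ 0.008 -0.004 -1.   ] q [-0.42  0.45  1.97 -0.    0.71 -1.91] F [-0.   0.1 -0.1] open 85.3
turn [-0.09  0.46  0.17] | 0.5 shift [ 0.58  0.32 -0.34] | 0.75 R0
```

drive_tool(plan="0 0.46 0.17 0.5 0.3 -0.3 1;0 0 0 0 0 0 1;0 0 0 0 0 0 1;0 0 0 0 0 0 1;0 0 0 0 0 0 1")

```text
t: 5.0
ee_pos: [487.6, -213.5, 47.5]
tcp_rot: [-0.388, 1.57, -0.463]
contact_force: [-0.3, -0.7, -0.1]
opening: 85.5
```

```bash
python3 - <<'E'
from h import *
need(486.5,-212.4,46,85.8)
E
```

```text
t 5.0 pos [ 487.6 -213.5   47.5] yj 85.67 down [ 0.001 -0.    -1.   ] q [-0.42  0.46  1.97 -0.    0.71 -1.91] F [-0.3 -0.7 -0.1] open 85.5
turn [-0.13  0.04  0.02] | 0.1 shift [ 0.15  0.1  -0.12] | 0.21 R0
```

drive_tool(plan="0 0 0 0.1 0.1 -0.1 -0.2;0 0 0 0 0 0 -0.5;0 0 0 0 0 0 -0.55;0 0 0 0 0 0 -1;0 0 0 0 0 0 -1", grip_force=30)

```text
t: 5.5
ee_pos: [487.1, -212.5, 47.4]
tcp_rot: [-0.386, 1.568, -0.462]
contact_force: [0.4, -0.2, 0.2]
opening: 15.7
```

drive_tool(plan="0 0 0 0 0 0 -1;0 0 0 0 0 0 -1;0 0 0 0 0 0 -1;0 0 0 0 0 0 -1;0 0 0 0 0 0 -1")

```text
t: 6.0
ee_pos: [487.1, -212.5, 47.3]
tcp_rot: [-0.395, 1.568, -0.471]
contact_force: [0.0, 0.2, 1.7]
opening: 15.8
```

```bash
python3 look.py c; python3 - <<'E'
from h import *
need(486.5,-212.4,46,85.8)
t=np.load('top_c.npz')['p'];s=np.load('scene_c.npz')['p']
cv2.imwrite('pics/c.png',cv2.resize(s[130:230,130:230,::-1],(600,600),interpolation=2))
E
```

```text
t 6.1 pos [ 487.1 -212.5   47.3] yj 85.67 down [ 0.002 -0.001 -1.   ] q [-0.41  0.46  1.97 -0.    0.71 -1.91] F [ 0.1 -0.4  0.5] open 15.2
turn [-0.13  0.13  0.05] | 0.2 shift [ 0.13  0.01 -0.06] | 0.15 R0
```

View pics/c.png

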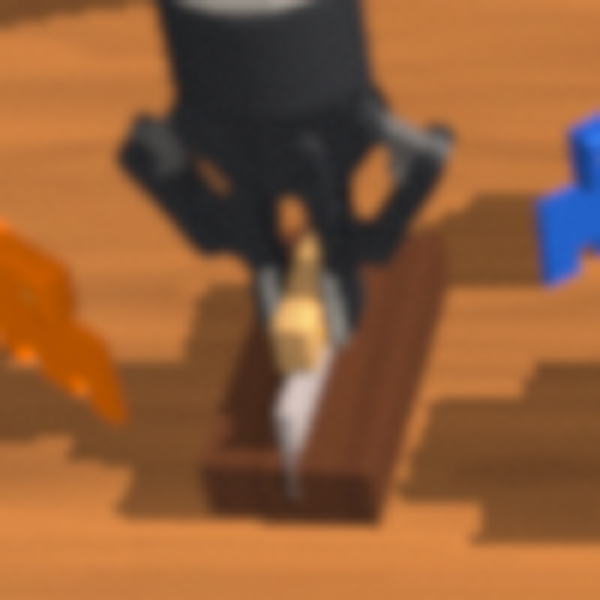

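drive_tool(plan="0 0 0 0 0 0 -1;0 0 0 -1 0 0 -1;0 0 0 -2 0 0 -1;0 0 0 -3 0 0 -1;0 0 0 -4 0 0 -1", grip_force=70)

```text
t: 6.6
ee_pos: [482.7, -210.7, 146.0]
tcp_rot: [2.843, 1.561, 2.767]
contact_force: [0.6, -0.7, -2.1]
opening: 14.8
```

drive_tool(plan="0 0 0 -2 3 0 -1;2 0 0 0 4 0 -1;2 0 0 0 4 0 -1;2 0 0 0 4 0 -1;2 0 0 0 4 0 -1")

```text
t: 7.1
ee_pos: [509.4, -21.9, 176.4]
tcp_rot: [-0.049, 1.567, -0.277]
contact_force: [1.1, -0.2, -2.4]
opening: 15.0
```

```bash
python3 - <<'E'
from h import *
need(487,174.1,150,75.5)
E
```

```text
t 7.1 pos [509.4 -21.9 176.4] yj 76.97 down [ 0.004 -0.001 -1.   ] q [-0.05  0.24  1.93 -0.    0.97 -1.39] F [ 1.1 -0.2 -2.4] open 15.0
turn [1.47 0.22 0.01] | 1.5 shift [ 2.62 18.59 -6.61] | 19.91 R0
```

drive_tool(plan="1 0 0 0 3.8 -1.3 -1;0.4 0 0 0 4 -1.3 -1;0 0 0 0 4 -1.3 -1;0 0 0 0 4 -1.3 -1;0 0 0 0 2 -0.9 -1")

```text
t: 7.6
ee_pos: [492.8, 175.0, 179.4]
tcp_rot: [0.262, 1.564, 0.009]
contact_force: [-0.5, -0.9, -1.8]
opening: 14.7
```

drive_tool(plan="0 0 0 0 0 0 -1;0 0 0 0 0 0 -1;0 0 0 0 0 0 -1;0 0 0 0 0 0 -1;0 0 0 0 0 0 -1")

```text
t: 8.1
ee_pos: [491.8, 175.3, 180.3]
tcp_rot: [0.209, 1.564, -0.042]
contact_force: [0.4, 0.8, -2.6]
opening: 14.7
```

```bash
python3 look.py d; python3 - <<'E'
from h import *
need(487,174.1,150,75.5)
t=np.load('top_d.npz')['p'];s=np.load('scene_d.npz')['p']
cv2.imwrite('pics/d.png',np.hstack([cv2.resize(t[150:290,70:210,::-1],(400,400),interpolation=2),cv2.resize(s[80:240,280:440,::-1],(400,400),interpolation=2)]))
E
```

```text
t 8.2 pos [491.8 175.5 180.3] yj 75.61 down [ 0.007 -0.    -1.   ] q [ 0.34  0.25  1.91 -0.    0.98 -0.98] F [-0.  -1.1 -2.8] open 14.9
turn [ 0.11  0.37 -0.08] | 0.4 shift [ 3.03 -0.26 -0.45] | 3.07 R0
```

View pics/d.png

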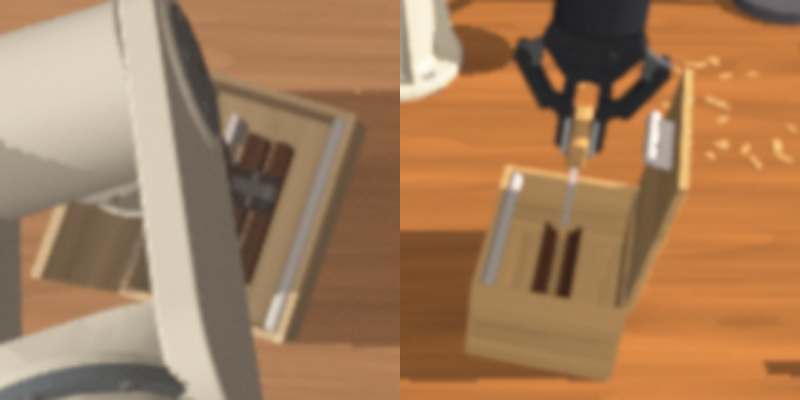

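drive_tool(plan="0 0.37 0 1 -0.2 -0.4 -1;0 0 0 2 0 0 -1;0 0 0 2 0 0 -1;0 0 0 1.5 0 0 -1;0 0 0 0.8 0 0 -1")

```text
t: 8.7
ee_pos: [487.2, 173.0, 104.0]
tcp_rot: [1.484, 1.568, 1.231]
contact_force: [0.1, -0.6, -1.5]
opening: 14.9
```

drive_tool(plan="0 0 0 0 0 0 -1;0 0 0 0 0 0 -1;0 0 0 0 0 0 -1;0 0 0 0 0 0 -1;0 0 0 0 0 0 -1")

```text
t: 9.2
ee_pos: [487.0, 172.7, 104.0]
tcp_rot: [1.812, 1.569, 1.558]
contact_force: [0.7, 0.2, -1.6]
opening: 15.0
```

```bash
python3 look.py e; python3 - <<'E'
from h import *
need(487,174.1,97,75.5)
s=np.load('scene_e.npz')['p']
cv2.imwrite('pics/e.png',cv2.resize(s[120:230,300:400,::-1],(545,600),interpolation=2))
E
```

```text
t 9.3 pos [487.  172.7 103.9] yj 75.45 down [-0.     0.002 -1.   ] q [ 0.34  0.35  1.97  0.    0.82 -0.98] F [-0.2  0.7 -2.5] open 14.9
turn [-0.05 -0.03 -0.12] | 0.1 shift [ 0.69  0.13 -0.03] | 0.71 R0
```

View pics/e.png

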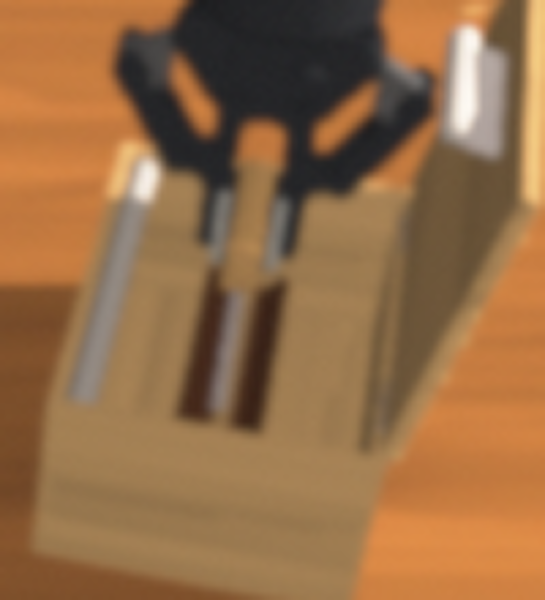

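drive_tool(plan="0 0 0 0.2 0.15 0 -1;0 0 0 0.4 0 0 -1;0 0 0 0.4 0 0 -1;0 0 0 0.4 0 0 -1;0 0 0 0 0 0 -1")

```text
t: 9.8
ee_pos: [487.5, 174.5, 88.9]
tcp_rot: [1.636, 1.568, 1.382]
contact_force: [-0.1, 0.1, -1.4]
opening: 14.9
```

```bash
python3 - <<'E'
from h import *
need(487,174.1,50.3,75.5)
E
```

```text
t 9.8 pos [487.5 174.5  88.9] yj 75.46 down [ 0.     0.002 -1.   ] q [ 0.34  0.38  1.98  0.    0.78 -0.98] F [-0.1  0.1 -1.4] open 14.9
turn [-0.04 -0.01 -0.14] | 0.1 shift [ 3.86 -0.06 -0.04] | 3.86 R0
```

drive_tool(plan="0 0 0 0.4 0 0 -1;0 0 0 0.4 0 0 -1;0 0 0 0.4 0 0 -1;0 0 0 0.4 0 0 -1;0 0 0 0 0 0 -1")

```text
t: 10.3
ee_pos: [487.4, 174.4, 71.1]
tcp_rot: [1.801, 1.568, 1.547]
contact_force: [0.9, -0.0, -2.3]
opening: 14.7
```

```bash
python3 look.py f;python3 - <<'E'
from h import *
need(487,174.1,50.3,75.5)
s=np.load('scene_f.npz')['p']
cv2.imwrite('pics/f.png',cv2.resize(s[120:230,300:400,::-1],(545,600),interpolation=2))
E
```

```text
t 10.4 pos [487.6 174.5  71.6] yj 75.46 down [ 0.     0.002 -1.   ] q [ 0.34  0.4   1.99  0.    0.75 -0.98] F [-0.   0.6 -1.9] open 14.7
turn [-0.04 -0.01 -0.14] | 0.1 shift [ 2.13 -0.06 -0.05] | 2.13 R0
```

View pics/f.png

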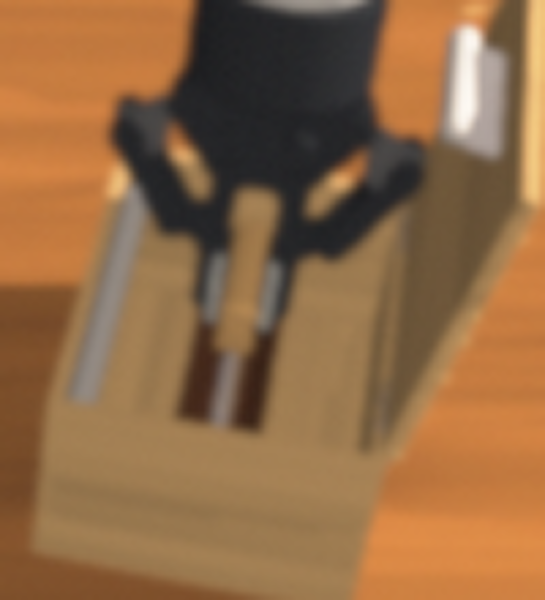

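drive_tool(plan="0 0 0 0.4 0 0 -1;0 0 0 0.4 0 0 -1;0 0 0 0.4 0 0 -1;0 0 0 0.3 0 0 -1;0 0 0 0.2 0 0 -1")

```text
t: 10.9
ee_pos: [488.0, 174.6, 53.7]
tcp_rot: [1.325, 1.568, 1.071]
contact_force: [-0.3, 0.3, -2.5]
opening: 15.1
```

```bash
python3 - <<'E'
from h import *
need(487,174.1,50.3,75.5)
E
```

```text
t 10.9 pos [488.  174.6  53.7] yj 75.46 down [ 0.001  0.003 -1.   ] q [ 0.34  0.43  2.    0.    0.71 -0.98] F [-0.3  0.3 -2.5] open 15.1
turn [-0.04  0.04 -0.17] | 0.2 shift [ 0.34 -0.08 -0.09] | 0.36 R0
```

drive_tool(plan="0 0 0 0.2 0 0 -1;0 0 0 0.2 0 0 -1;0 0 0 0 0 0 -1;0 0 0 0 0 0 -1;0 0 0 0 0 0 -1")

```text
t: 11.4
ee_pos: [488.4, 175.0, 50.8]
tcp_rot: [1.26, 1.567, 1.006]
contact_force: [-0.1, 0.2, -1.9]
opening: 14.9
```

```bash
python3 - <<'E'
from h import *
need(487,174.1,50.3,75.5)
E
```

```text
t 11.4 pos [488.4 175.   50.8] yj 75.46 down [ 0.002  0.003 -1.   ] q [ 0.34  0.44  2.    0.    0.7  -0.98] F [-0.1  0.2 -1.9] open 14.9
turn [-0.04  0.06 -0.2 ] | 0.2 shift [ 0.05 -0.12 -0.12] | 0.17 R0
```

drive_tool(plan="0 0 0 0.2 0 0 -1;0 0 0 0.1 0 0 -1;0 0 0 0 0 0 -1;0 0 0 0 0 0 -1;0 0 0 0 0 0 -1")

```text
t: 11.9
ee_pos: [488.6, 175.1, 50.6]
tcp_rot: [1.217, 1.567, 0.964]
contact_force: [0.2, 0.1, -1.9]
opening: 14.9
```

```bash
python3 - <<'E'
from h import *
need(487,174.1,50.3,75.5)
E
```

```text
t 11.9 pos [488.6 175.1  50.6] yj 75.46 down [ 0.002  0.003 -1.   ] q [ 0.34  0.44  2.    0.    0.7  -0.98] F [ 0.2  0.1 -1.9] open 14.9
turn [-0.04  0.08 -0.21] | 0.2 shift [ 0.03 -0.14 -0.13] | 0.19 R0
```

drive_tool(plan="0 0 0 0.4 -0.1 -0.1 -1;0 0 0 0.4 0 0 -1;0 0 0 0 0 0 -1;0 0 0 0 0 0 -1;0 0 0 0 0 0 -1")

```text
t: 12.4
ee_pos: [489.2, 175.5, 51.7]
tcp_rot: [0.991, 1.564, 0.737]
contact_force: [-0.0, -0.3, -1.0]
opening: 14.8
```

```bash
python3 - <<'E'
from h import *
need(487,174.1,50.3,75.5)
E
```

```text
t 12.4 pos [489.2 175.5  51.7] yj 75.45 down [ 0.005  0.005 -1.   ] q [ 0.34  0.44  2.    0.    0.7  -0.98] F [-0.  -0.3 -1. ] open 14.8
turn [-0.05  0.23 -0.34] | 0.4 shift [ 0.14 -0.19 -0.18] | 0.3 R0
```

drive_tool(plan="0 0 0 0 0 0 -0.5;0 0 0 0 0 0 -0.2;0 0 0 0 0 0 -0.1;0 0 0 0 0 0 -0.1;0 0 0 0 0 0 -0.1")

```text
t: 12.9
ee_pos: [489.3, 175.5, 50.2]
tcp_rot: [1.069, 1.564, 0.815]
contact_force: [-0.8, -0.1, 0.2]
opening: 38.3
```

drive_tool(plan="0 0 0 -0.5 0 0 -0.1;0 0 0 -2 0 0 -0.1;0 0 0 -3 0 0 -0.1;0 0 0 -4 0 0 -0.1;0 0 0 -4 0 0 -0.1")

```text
t: 13.4
ee_pos: [484.9, 173.5, 185.0]
tcp_rot: [-2.976, 1.564, 3.054]
contact_force: [0.2, 0.1, -0.3]
opening: 38.2
```

```bash
python3 look.py g; python3 - <<'E'
from h import *
need(487,174.1,50.3,75.5)
t=np.load('top_g.npz')['p'];s=np.load('scene_g.npz')['p'];d=np.load('scene_g.npz')['d']
cv2.imwrite('pics/g.png',np.hstack([cv2.resize(t[150:290,70:210,::-1],(400,400),interpolation=2),cv2.resize(s[130:240,300:410,::-1],(400,400),interpolation=2)]))
C=cloud('scene',d).reshape(-1,3);c,sn=np.cos(np.radians(-14.5)),np.sin(np.radians(-14.5))
dx=C[:,0]-486.5;dy=C[:,1]-174.1;X=c*dx+sn*dy;Y=-sn*dx+c*dy;Z=C[:,2]
k=(abs(Y)<20)&(abs(X)<70)&(Z>55)&(Z<95)
print(k.sum(),np.percentile(Z[k],[5,50,80,90,95]),X[k].min(),X[k].max())
k&=(Z>73);print(np.percentile(Y[k],[2,50,98]),np.percentile(X[k],[2,98]),np.median(Z[k]),np.polyfit(X[k],Y[k],1))
E
```

```text
t 13.5 pos [488.5 174.8 189.1] yj 75.45 down [ 0.003  0.004 -1.   ] q [ 0.34  0.23  1.9   0.    1.   -0.98] F [0.  0.  0.4] open 38.1
turn [-0.05  0.09 -0.25] | 0.3 shift [13.88 -0.17 -0.15] | 13.88 R0
 
169 [59.26266431 76.78575825 78.15279318 78.65887139 79.21219132] -30.43938038155346 35.356737959305235
[-6.9907217   0.76653767  8.66750618] [-28.50739869  34.42798923] 77.31441326982525 [-0.0183477   0.86628363]
```

View pics/g.png

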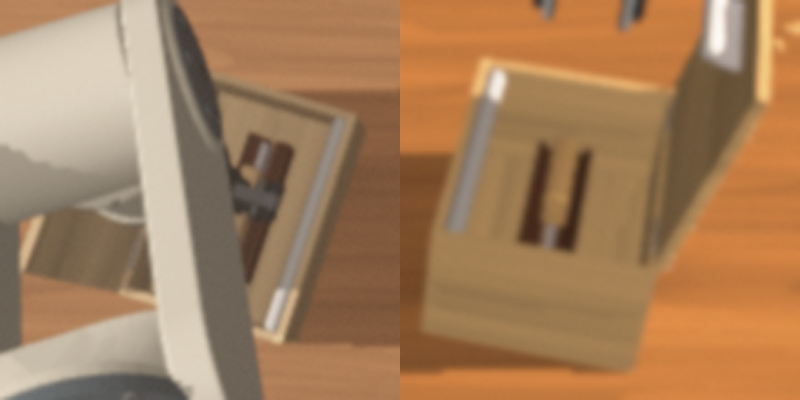

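drive_tool(plan="0 0 0 -4 0 0 -1;0 0 0 -4 0 0 -1;0 0 0 -3.5 0 0 -1;0 0 0 0 4 0 -1;0 0 0 0 4 0 -1")

```text
t: 14.0
ee_pos: [507.2, 249.6, 309.7]
tcp_rot: [1.019, 1.566, 0.76]
contact_force: [1.2, -0.2, -1.3]
opening: -0.0
```

drive_tool(plan="0 0 0 0 4 0 -1;0 0 0 0 3 0 -1;0 0 0 0 0 0 -1;0 0 0 0 0 0 -1;0 0 0 0 0 0 -1")

```text
t: 14.5
ee_pos: [525.3, 322.8, 308.2]
tcp_rot: [1.121, 1.566, 0.865]
contact_force: [-0.7, -0.2, -0.3]
opening: -0.0
```

```bash
python3 look.py h; cat >> h.py <<'E'
def cf(y,z,x=0):
    a=np.radians(-14.5);return T([[x,y,z]],486.5,174.1,a)[0]
def casepos():
    s=env.state();a=np.radians(-14.5);d=s['ee_pos'][:2]-[486.5,174.1];print('t',round(s['t'],2),'case x,y,z',(np.cos(a)*d[0]+np.sin(a)*d[1]).round(1),(-np.sin(a)*d[0]+np.cos(a)*d[1]).round(1),s['ee_pos'][2].round(1),'F',s['contact_force'].round(1),'open',s['opening'].round(1))
E
python3 - <<'E'
from h import *
casepos();need(*cf(145,190),75.5)
E
```

```text
Traceback (most recent call last):
  File "h.py", line 53, in casepos
    s=env.state();a=np.radians(-14.5);d=s['ee_pos'][:2]-[486.5,174.1];print('t',round(s['t'],2),'case x,y,z',(np.cos(a)*d[0]+np.sin(a)*d[1]).round(1),(-np.sin(a)*d[0]+np.cos(a)*d[1]).round(1),s['ee_pos'][2].round(1),'F',s['contact_force'].round(1),'open',s['opening'].round(1))
                                                                                                                                                                                                                                                               ^^^^^^^^^^^^^^^^^^
AttributeError: 'float' object has no attribute 'round'
```

View pics/scene_h.png

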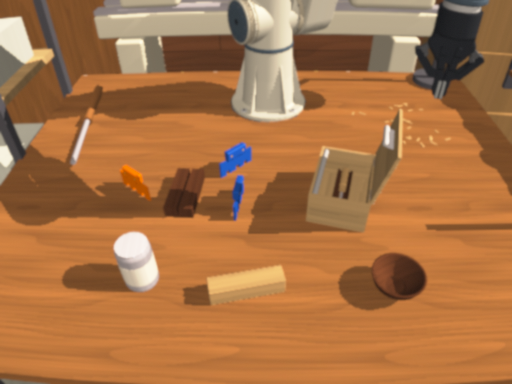

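```bash
sed -i "s/s\['opening'\].round(1)/round(s['opening'],1)/" h.py; python3 - <<'E'
from h import *
casepos();need(*cf(145,190),75.5)
t=np.load('top_h.npz')['p'];s=np.load('scene_h.npz')['p']
cv2.imwrite('pics/h.png',np.hstack([cv2.resize(t[150:290,60:200,::-1],(400,400),interpolation=2),cv2.resize(s[100:240,300:440,::-1],(400,400),interpolation=2)]))
E
```

```text
t 14.6 case x,y,z 0.5 153.3 308.5 F [ 0.   0.1 -0.3] open 0.1
t 14.6 pos [525.4 322.4 308.5] yj 75.3 down [ 0.003  0.004 -1.   ] q [ 0.55  0.28  1.57  0.    1.29 -0.77] F [ 0.   0.1 -0.3] open 0.1
turn [-0.2   0.13 -0.24] | 0.3 shift [11.84 -0.88 -0.07] | 11.87 R0
```

View pics/h.png

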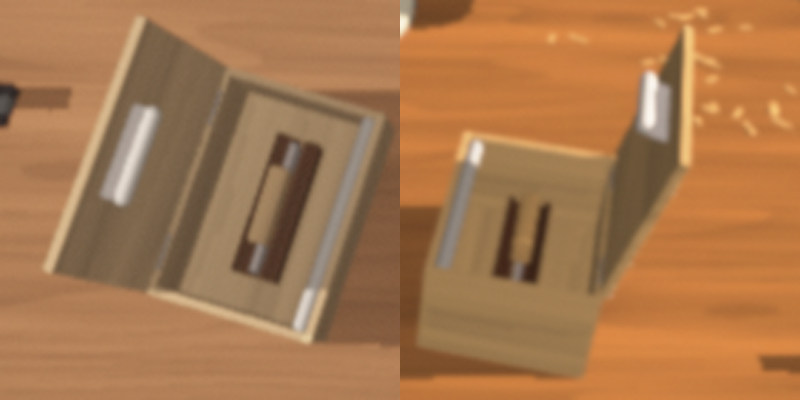

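```bash
cat >> h.py <<'E'
def lid(tag):
    for n in('top','scene'):
        Cl=cloud(n,np.load(f'{n}_{tag}.npz')['d']).reshape(-1,3);a=np.radians(-14.5);dx=Cl[:,0]-486.5;dy=Cl[:,1]-174.1
        X=np.cos(a)*dx+np.sin(a)*dy;Y=-np.sin(a)*dx+np.cos(a)*dy;Z=Cl[:,2]
        k=(abs(X)<90)&(Z>60)&(Y>-90)&(Y<200);rr=np.hypot(Y-68,Z-89);k&=(rr>60)&(rr<142)
        k&=(abs(X)>40)&(Z>95)
        th=np.arctan2(Z[k]-89,68-Y[k]);print(n,k.sum(),'lid angle',np.percentile(th,[10,50,90]).round(3))
E
python3 -c "
from h import *
import shutil
for n in('top','scene'): shutil.copy(n+'0.npz',n+'_0.npz')
lid('0');lid('h')"
```

```text
top 956 lid angle [1.643 1.679 1.709]
scene 306 lid angle [1.638 1.683 1.721]
top 1110 lid angle [1.739 1.775 1.802]
scene 395 lid angle [1.738 1.778 1.817]
```

drive_tool(plan="0 0 0 3 0 0 -1;0 0 0 3 0 0 -1;0 0 0 3 0 0 -1;0 0 0 2 0 0 -1;0 0 0 0 0 0 -1")

```text
t: 15.1
ee_pos: [526.7, 318.5, 197.9]
tcp_rot: [0.885, 1.562, 0.624]
contact_force: [-0.8, -0.5, 0.2]
opening: 0.2
```

drive_tool(plan="0 0 0 0 -1.5 0 -1;0 0 0 0 -1.5 0 -1;0 0 0 0 -1.5 0 -1;0 0 0 0 -1.5 0 -1;0 0 0 0 0 0 -1")

```text
t: 15.6
ee_pos: [511.3, 254.5, 202.2]
tcp_rot: [0.818, 1.556, 0.555]
contact_force: [-0.6, -0.1, 0.6]
opening: -0.4
```

```bash
python3 look.py i; python3 - <<'E'
from h import *
casepos();lid('i')
need(*cf(45,190),75.5)
s=np.load('scene_i.npz')['p']
cv2.imwrite('pics/i.png',cv2.resize(s[40:240,280:480,::-1],(600,600),interpolation=2))
E
```

```text
t 15.7 case x,y,z 4.2 85.8 202.2 F [0.4 0.5 0.8] open 0.2
top 415 lid angle [1.474 1.499 1.536]
scene 132 lid angle [1.486 1.527 1.568]
t 15.7 pos [512.  256.2 202.2] yj 74.94 down [ 0.013  0.009 -1.   ] q [ 0.46  0.29  1.79  0.    1.04 -0.85] F [0.4 0.5 0.8] open 0.2
turn [-0.56  0.61 -0.67] | 1.1 shift [ 1.17 -4.1  -0.39] | 4.28 R0
```

View pics/i.png

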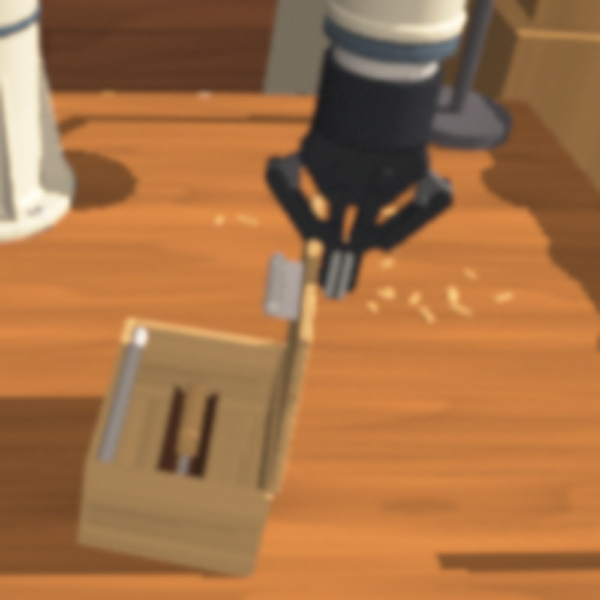

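drive_tool(plan="-0.5 0.6 -0.6 0.7 -1 -0.2 -1;0 0 0 0.3 -1.5 0 -1;0 0 0 0.5 -1.2 0 -1;0 0 0 0.7 -1 0 -1;0 0 0 0.6 -0.8 0 -1")

```text
t: 16.2
ee_pos: [496.0, 201.2, 172.4]
tcp_rot: [1.253, 1.569, 1.002]
contact_force: [0.3, 1.4, 1.2]
opening: -0.1
```

```bash
python3 look.py j; python3 - <<'E'
from h import *
casepos();lid('j')
need(*cf(10,165),75.5)
E
```

```text
t 16.3 case x,y,z 1.8 28.1 171.8 F [-0.  -0.1 -0.1] open 0.1
top 357 lid angle [0.999 1.036 1.054]
scene 379 lid angle [0.993 1.01  1.031]
t 16.3 pos [495.3 200.8 171.8] yj 75.56 down [-0.001  0.001 -1.   ] q [ 0.38  0.28  1.88  0.    0.98 -0.94] F [-0.  -0.1 -0.1] open 0.1
turn [ 0.06 -0.06 -0.04] | 0.1 shift [ 0.68 -1.81 -0.18] | 1.94 R0
```

drive_tool(plan="0 0 0 0.4 -0.8 0 -1;0 0 0 0.5 -0.8 0 -1;0 0 0 0.4 -0.6 0 -1;0 0 0 0.4 -0.5 0 -1;0 0 0 0 0 0 -1")

```text
t: 16.8
ee_pos: [488.0, 172.6, 153.2]
tcp_rot: [2.633, 1.569, 2.381]
contact_force: [-0.0, 0.6, 0.7]
opening: -0.1
```

drive_tool(plan="0 0 0 -2 0 0 -1;0 0 0 -2 0 0 -1;0 0 0 0 -2 0 -1;0 0 0 0 0 0 -1;0 0 0 0 0 0 -1")

```text
t: 17.3
ee_pos: [483.4, 153.3, 194.5]
tcp_rot: [2.412, 1.569, 2.16]
contact_force: [-1.6, 0.1, 0.0]
opening: -0.1
```

```bash
python3 look.py k; python3 - <<'E'
from h import *
casepos();lid('k')
need(*cf(-44,165),75.5)
E
```

```text
t 17.4 case x,y,z 1.9 -21.0 194.1 F [-0.7 -0.6  0.7] open 0.0
top 737 lid angle [0.174 0.201 0.232]
scene 861 lid angle [0.193 0.209 0.232]
t 17.4 pos [483.1 153.3 194.1] yj 75.57 down [-0.002  0.001 -1.   ] q [ 0.3   0.21  1.92  0.    1.01 -1.02] F [-0.7 -0.6  0.7] open 0.0
turn [ 0.07 -0.11 -0.02] | 0.1 shift [ 2.91 -2.3  -0.19] | 3.72 R0
```

drive_tool(plan="0 0 0 0.5 -2.3 -0.2 -1;0 0 0 2 0 0 -1;0 0 0 2 0 0 -1;0 0 0 1.3 0 0 -1;0 0 0 0.8 0 0 -1")

```text
t: 17.9
ee_pos: [476.7, 133.5, 126.2]
tcp_rot: [1.644, 1.569, 1.393]
contact_force: [-0.6, -0.0, 0.3]
opening: 0.4
```

```bash
python3 look.py l; python3 - <<'E'
from h import *
casepos();lid('l')
need(*cf(-43,93),75.5)
E
```

```text
t 18.0 case x,y,z 0.4 -42.0 126.1 F [-0.2  0.5  0.3] open 0.2
top 647 lid angle [0.178 0.203 0.238]
scene 696 lid angle [0.192 0.21  0.233]
t 18.0 pos [476.3 133.3 126.1] yj 75.67 down [-0.001  0.002 -1.   ] q [ 0.27  0.29  2.    0.    0.85 -1.05] F [-0.2  0.5  0.3] open 0.2
turn [ 0.17 -0.06 -0.09] | 0.2 shift [ 3.31 -0.1  -0.03] | 3.32 R0
```

drive_tool(plan="0 0 0 0.7 0 0 -1;0 0 0 0.5 0 0 -1;0 0 0 0.5 0 0 -1;0 0 0 0.5 0 0 -1;0 0 0 0.4 0 0 -1")

```text
t: 18.5
ee_pos: [478.1, 134.2, 100.3]
tcp_rot: [0.962, 1.567, 0.712]
contact_force: [-0.6, -0.1, 0.6]
opening: 0.1
```

```bash
python3 - <<'E'
from h import *
casepos()
E
```

```text
t 18.5 case x,y,z 1.9 -40.8 100.3 F [-0.6 -0.1  0.6] open 0.1
```

drive_tool(plan="0 0 0 0.5 0 0 -1;0 0 0 0.5 0 0 -1;0 0 0 0.4 0 0 -1;0 0 0 0.4 0 0 -1;0 0 0 0.4 0 0 -1")

```text
t: 19.0
ee_pos: [478.6, 134.4, 92.3]
tcp_rot: [1.126, 1.568, 0.876]
contact_force: [-19.6, -5.6, 61.8]
opening: -0.1
```

```bash
python3 - <<'E'
from h import *
casepos()
E
```

```text
t 19.0 case x,y,z 2.3 -40.5 92.3 F [-19.6  -5.6  61.8] open -0.1
```

drive_tool(plan="0 0 0 -1 0 0 -1;0 0 0 -3 0 0 -1;0 0 0 -4 0 0 -1;0 0 0 -4 0 0 -1;0 0 0 -4 -4 0 -1")

```text
t: 19.5
ee_pos: [468.1, 101.3, 249.5]
tcp_rot: [2.693, 1.567, 2.445]
contact_force: [0.9, -0.8, 0.1]
opening: 0.1
```

drive_tool(plan="0 0 0 0 -4.5 0 -1;0 0 0 0 -4.5 0 -1;0 0 0 0 -4.5 0 -1;0 0 0 0 -4.5 0 -1;0 0 0 0 0 0 -1")

```text
t: 20.0
ee_pos: [425.5, -80.4, 254.6]
tcp_rot: [0.399, 1.56, 0.153]
contact_force: [0.8, 0.6, 0.4]
opening: -0.1
```

```bash
python3 look.py m; python3 - <<'E'
from h import *
casepos();lid('m')
for n in('top','scene'):
    Cl=cloud(n,np.load(f'{n}_m.npz')['d']).reshape(-1,3);a=np.radians(-14.5);dx=Cl[:,0]-486.5;dy=Cl[:,1]-174.1
    X=np.cos(a)*dx+np.sin(a)*dy;Y=-np.sin(a)*dx+np.cos(a)*dy;Z=Cl[:,2]
    k=(abs(X)<85)&(Y<60)&(Y>-60)&(Z>60)&(Z<140);f=np.polyfit(Y[k],Z[k],1);print(n,k.sum(),'slope',f)
s=np.load('scene_m.npz')['p'];t=np.load('top_m.npz')['p']
cv2.imwrite('pics/m.png',np.hstack([cv2.resize(t[150:290,70:210,::-1],(400,400),interpolation=2),cv2.resize(s[120:240,290:410,::-1],(400,400),interpolation=2)]))
E
```

```text
t 20.1 case x,y,z 4.9 -258.4 254.6 F [ 0.3  1.5 -0.1] open 0.1
top 216 lid angle [0.052 0.073 0.108]
scene 30 lid angle [0.053 0.07  0.094]
top 3985 slope [-1.59437264e-03  9.28576111e+01]
scene 2347 slope [4.16493714e-04 9.30104507e+01]
```

View pics/m.png

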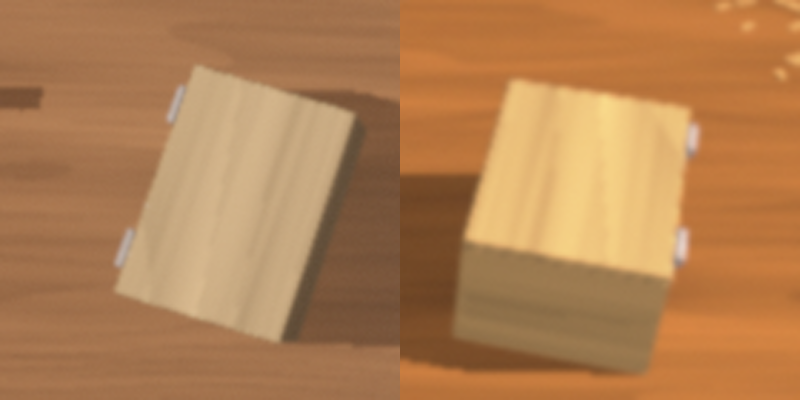

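View pics/scene_m.png

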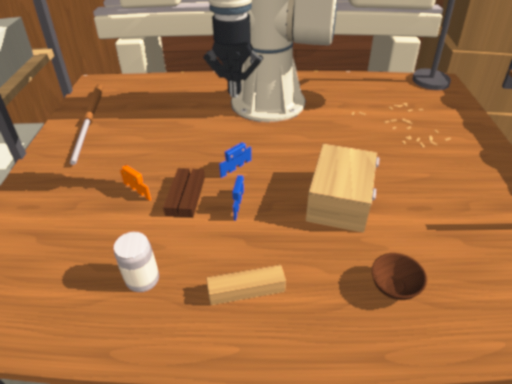

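Lid is flat: slope is about 0.002 rad at most and the top surface is at z = 93 mm. The bowl (398,275), can (136,262) and blank (247,285) are where they were. The arm is clear, so I'm handing in.

```bash
python3 -c "
from h import *
print(env.hand_in());s=env.state();print(s['t'],s['contact_force'])"
```

```text
the job is handed in; nothing more can be done
None
the job is handed in; nothing more can be done
```

I stood the steel gauge in the case's slot, swung the lid shut, pressed it until it was flush, and handed the job in at about 20 s of the 58 s. No verdict is reported on hand-in.

- **Gauge:** After release the grip's top measured 77 mm high, which puts the blade foot on the slot floor at about 8 mm. It stood within about 1 mm of the slot's line and about 3 mm of its middle, upright in the picture. The lid was at about 1.7 rad at that point. I could not check it again once the lid was shut.
- **Lid:** Both cameras show the lid flat, with a slope of 0.002 rad or less and its top 93 mm up. It stayed flat after I let go. The tab itself is hidden, so I take the latching from that.
- **Bystanders:** In the last picture the bowl, can and blank are in their starting places and the arm is clear of everything.

Two things were off:
- **Press force:** The final press overshot the 5–10 N aim. The wrist force read about 62 N up, with 20 N sideways, at the moment the fingertips met the shut lid. That is under the 120 N wrist limit. It was taken by the fingertips, so I don't expect the 40 N limit on the arm and gripper body to apply.
- **Lid nudged:** The lid had leaned back from 1.68 to 1.78 rad when I looked before closing it, probably touched by the gripper on its way out. It did no harm.

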